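Free the jammed transformer from its feed chute

ROBOT

A 7-joint arm with a two-finger parallel gripper is mounted at the origin on the work surface. World frame = base frame: x ahead of the robot, y to its left, z up, the work surface at z = 0. Lengths are in m, angles in rad, forces in N, time in s.
With the tool pointing down it reaches from about 0.4 to 0.875 m from the base axis. Payload 19.3 kg.
Tool frame: the origin (TCP) lies midway between the tips of the shut fingers; the grasp point (between the pads) lies 19 mm behind it (grip_point_offset is the distance from the TCP to the grasp point, in m); z points along the fingers, y is the direction in which the jaws open and shut (so a half turn about z gives the same grasp; the last joint's range is limited). The gripper opens to 85 mm and grips with 20 to 120 N. Pads are 22 mm wide; open, the fingers measure 114 mm over their backs; the gripper's body (76 mm by 85 mm) begins 54 mm behind the grasp point. The pads swing forward as they close: fully open they stand 13 mm farther back than shut.
Start: joints at [-1.377, 0.521, -0.036, 1.599, 0.021, 1.021, -0.113], TCP at [0.163, 0.603, 0.231] pointing down, gripper open.
Joint ranges: [-2.91, 2.91], [-0.3, 2.13], [-1.5, 1.42], [0.17, 2.43], [-1.26, 4.41], [0.16, 1.93], [-2.52, 2.52]. Speed limits (rad/s): [1.89, 1.89, 2.39, 2.39, 3.01, 3.01, 3.01].

INTERFACE

Orientations are given as a unit quaternion [w, x, y, z].
In Python, from rig import get_obs, read_camera, camera_model, finish_job, masks_of, pinpoint, grip_point_offset gives the robot as it stands.
- The arm moves only by the tool servo_tool, never from a script. Its argument "steps" is a list of rows, each an object of numbers: "grip": the finger opening in cm, from 0 to 8.54; "tx", "ty", "tz": the shift along the tool's x, y, z in cm; "yaw": the turn about the tool's z in degrees. In form: [{"grip": .., "tx": .., "ty": .., "tz": .., "yaw": ..}, ...]. A call has 1 to 5 rows; each row is the pose to reach, as a shift and turn from the pose commanded when the call began, along the tool's axes at that moment; what a row does not reach only later rows make up. A row lasts 1/8 s, in which the tool goes at most 62.5 mm and 10.7 degrees, less where a joint would pass 70% of its speed; a pose out of reach is approached as far as the arm can. A call with a gripper value outside its range is refused whole. The fingers move at their own pace and stop on an object; "force" is the grip in N (left out, the last holds). Time passes only in rows, so rows that repeat a pose let the fingers close. It gives the time, the measured TCP pose, the force and the opening at its end, in the units of the state.
- get_obs(): the state, without advancing time (a new reading comes with each control period).
- read_camera(name): name is "scene" or "top" or "wrist"; returns (picture, depth): 400x640x3 uint8, red, green, blue; 400x640 float32, m along the optical axis (not along the pixel's ray), 0 where there is no reading.
- camera_model(name): a dict with "fov_y" (degrees; the focal length in pixels is half the picture's height over the tangent of half this angle, whatever the lens; pixels are square), "cx", "cy" (the principal point, pixels), "world_from_camera" (4x4, takes a point from camera to world coordinates). Camera axes: x right, y down, z forward; pixel columns grow to the right and rows downward; lengths in m; the calibration is good to about 2 mm. A picture is of the moment at which its call begins: read the wrist's pose just before it. camera_model takes no time and is no camera call; for the wrist camera it gives the pose at the moment of the call.
- finish_job(): hands the job in, once; it reports no verdict.
Trained networks look in the newest picture that a camera, given by its name, has taken for a name from the list of things; names that differ only in an ending like _2 or _b are one class to them, and where a whole thing is asked for, a point or a joint stands for the part that bears it (a point fixed in the world has none). Each returns a list of dicts, best first, with "p" (0 to 1); they miss things now and then, are a little off and sometimes report something else, mostly with a low value. They report only what shows in the picture. A call takes as long as a camera call. They do not tell look-alikes from the thing itself.
- masks_of(thing, camera): "pixels" (400x640 bool, what is visible of it) and "rect" ([centre column, centre row, width, height] in pixels, round what is visible of it).
- pinpoint(thing, camera): "point" ([column, row] in pixels: a listed point, or the origin of a listed thing).
The state is a dict: "time_s": time; "joints": joint angles; "joint_vel": joint speeds; "joint_efforts": joint torques, N m; "tcp_pos": TCP position; "ee_rot": TCP orientation; "wrist_force": force on the tool from outside, world axes, zero at the start; "ft_torque": the same for the moment, N m; "grip_width": finger opening in m.
Only numpy, scipy, OpenCV 4.12 (cv2) and the standard library are available. Lean on these libraries where they do the work, as an engineer would, in place of code of your own. Each camera call takes 0.05 s, during which the arm holds its last target. There are 200 camera calls.

TASK

In one of the two feed chutes the transformer has slid too far and is caught under the two hold-down lips at the low end. Nudge it back up its chute until its mounting plate is clear of the lips, lift it out, and set it down gently, upright, near the middle of the orange soldering mat. Leave the transformer waiting in the other chute where it is.

Things in the scene. Friction and masses are not known exactly. Their poses are not given: they have to be found in the camera images.
- jammed_center (a point): The jammed transformer, 120-200 g, loose, 38 mm tall. Steel base plate 60 (its x, up the slope) x 62 (y) x 4 mm; on it a dark core block 26 (x) x 32 (y) mm, up to the top, to be gripped across y; a copper coil 44 (x) x 22 (y) mm sticks out of the core along x, 6 to 24 mm above the underside. Point: centre, 19 mm above the underside, z its upright axis. Slides at 1 to 3 N, stays where left.
- waiting_center (a point): An identical transformer that waits in the open upper half of the other, identical chute and must stay there. Point: its centre, 19 mm above its underside.
- chute: Fixed channel with the jammed one. Origin under its middle, on the table; x level, to its high end. Floor 240 x 66 mm, rising 8 deg to +x, 42 mm up at the middle; walls, end stops 9 mm high. Dark lips over both edges from 110 to 20 mm below the middle: 7 to 11 mm above the floor, 42 mm gap. The plate lifts out only with its centre 10 mm or more past the middle; aim for 30 to 40.
- mat: Orange silicone soldering mat 220 mm (x) x 170 mm (y), 4 mm thick, fixed flat on the table; origin at the middle of its underside.
Mind the look-alikes: they are no part of the job. What is shaped like the part that bears jammed_center but red or yellow is not meant.

How it is judged:
On the way:
1. the jammed transformer has been moved up its chute, clear of the lips (x of jammed_center in the frame of chute between 0.008 and 0.1 m and y of jammed_center in the frame of chute between -0.03 and 0.03 m and z of jammed_center in the frame of chute below 0.1 m), for 0.05 s.
At the end, for the whole second after the job is handed in: The freed transformer stands at rest on its mounting plate on the mat, within 10 degrees of upright, its centre within 80 mm (along the mat's x) and 60 mm (along its y) of the mat's middle; the waiting transformer is within 20 mm of where it was (x of jammed_center in the frame of mat between -0.08 and 0.08 m and y of jammed_center in the frame of mat between -0.06 and 0.06 m and z of jammed_center in the frame of mat between 0.015 and 0.03 m and angle between jammed_center's own z axis and vertical below 0.17 rad and linear speed of jammed below 0.02 m/s and distance of waiting_center from where it was at the start of the episode below 0.02 m); the robot touches nothing.
It fails at once if the transformer is slammed or dropped onto the mat (over 60 N) (contact force between jammed and mat above 60 N).
It fails at once if the waiting transformer is moved by more than 20 mm (distance of waiting_center from where it was at the start of the episode above 0.02 m).
It also fails if it takes over 61 s, if anything falls off the work surface, if the arm or the gripper's body presses on something with over 40 N, if the wrist force passes 120 N, or if a joint passes its speed limit or range.

## Working session

There is one attempt and no reset: what is moved stays moved. The work goes in short steps, Python scripts to look and compute and a tool call to move; the robot and the scene stay as the last step left them, time stands still between calls to the robot, and variables do not carry over. Pictures are saved under pics/ and viewed, about 8 in all and at most 12, crops included, and the job is handed in when it is done.

Besides the shell and the picture viewer there is one more tool, called after "Emit:" by a JSON object that holds its "api" and its "payload", one argument or row to a line. servo_tool: Moves the arm, as the interface text tells. Its arguments: {"type":"object","properties":{"steps":{"type":"array"},"force":{"type":"number"}},"required":["steps"]}

```bash
mkdir -p pics
cat > h.py <<'E'
import numpy as np, cv2
from rig import *
def look(c):
    m=camera_model(c); p,d=read_camera(c); return p,d,m
def w(m,d,u,v,shape=(400,640),z=None):
    f=200/np.tan(np.radians(m["fov_y"])/2); u=np.asarray(u,float);v=np.asarray(v,float)
    z=d[v.astype(int),u.astype(int)] if z is None else z
    P=np.stack([(u-m["cx"])/f*z,(v-m["cy"])/f*z,z,np.ones_like(z)],-1)
    return (P@np.array(m["world_from_camera"]).T)[...,:3]
def save(n,p,s=1):
    cv2.imwrite("pics/"+n,cv2.resize(p[...,::-1],None,fx=s,fy=s))
E
python3 - <<'E'
from h import *
print(get_obs())
for c in("top","scene"):
    p,d,m=look(c); save(c+"1.png",p,1.25); print(c,m)
    for t in("jammed_center","waiting_center","chute","mat"):
        for r in pinpoint(t,c)[:4]:
            u,v=r["point"]; print(t,np.round(r["point"]),round(r["p"],2), np.round(w(m,d,min(max(u,0),639),min(max(v,0),399)),3))
E
```

```text
{'time_s': 0.0, 'joints': array([-1.37719267,  0.5220107 , -0.03634087,  1.59999502,  0.02119268,
        1.02108421, -0.11278955]), 'joint_vel': array([ 0.001177  ,  0.00057428,  0.00015192,  0.00068807,  0.00021488,
       -0.00069336, -0.00044785]), 'joint_efforts': array([ 1.04521099e-03, -9.27092743e+01,  1.98041797e+00, -3.69925117e+01,
        1.79121463e-02,  8.28465389e-03, -2.36187952e-05]), 'tcp_pos': array([0.16291115, 0.60305398, 0.23073229]), 'ee_rot': array([-4.04350070e-05,  1.31515657e-01,  9.91313937e-01, -5.54843902e-04]), 'wrist_force': array([ 0.22211072, -0.01717403,  0.98467967]), 'ft_torque': array([-0.00746702, -0.01900848,  0.05425074]), 'grip_width': 0.08537610879339148}
top {'fov_y': 48.79753663905752, 'cx': 314.93407432137167, 'cy': 199.47857584654602, 'world_from_camera': array([[ 8.98496623e-02, -9.69397335e-01,  2.28464101e-01,
         2.98562629e-01],
       [-9.95948472e-01, -8.83049941e-02,  1.69961409e-02,
        -6.42405469e-04],
       [ 3.69850743e-03, -2.29065570e-01, -9.73403968e-01,
         9.66813624e-01],
       [ 0.00000000e+00,  0.0000
[... 247 characters left out ...]
588 -0.216  0.09 ]
chute [325. 191.] 0.85 [ 0.537 -0.005  0.041]
mat [229. 187.] 0.7 [0.536 0.213 0.003]
scene {'fov_y': 57.633782801460605, 'cx': 316.54963880925334, 'cy': 203.04508949580227, 'world_from_camera': array([[ 0.74482917,  0.58641864, -0.31834367,  0.75989854],
       [ 0.66711489, -0.64467332,  0.37330153, -0.28947836],
       [ 0.01368331, -0.49041767, -0.8713801 ,  0.7674735 ],
       [ 0.        ,  0.        ,  0.        ,  1.        ]])}
jammed_center [251. 182.] 0.8 [ 0.34  -0.038  0.036]
jammed_center [314. 206.] 0.76 [0.501 0.004 0.059]
jammed_center [294. 157.] 0.74 [0.364 0.085 0.037]
chute [326. 236.] 0.61 [ 0.566 -0.026  0.043]
mat [381. 169.] 0.7 [0.537 0.22  0.006]
```

View pics/top1.png

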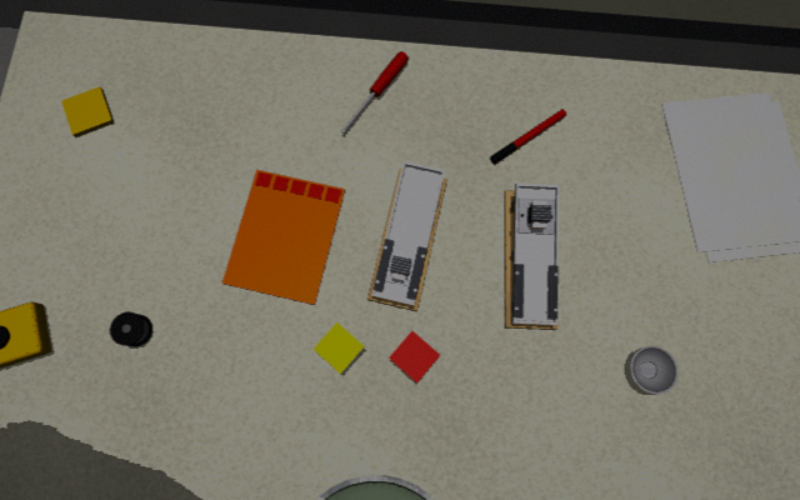

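View pics/scene1.png

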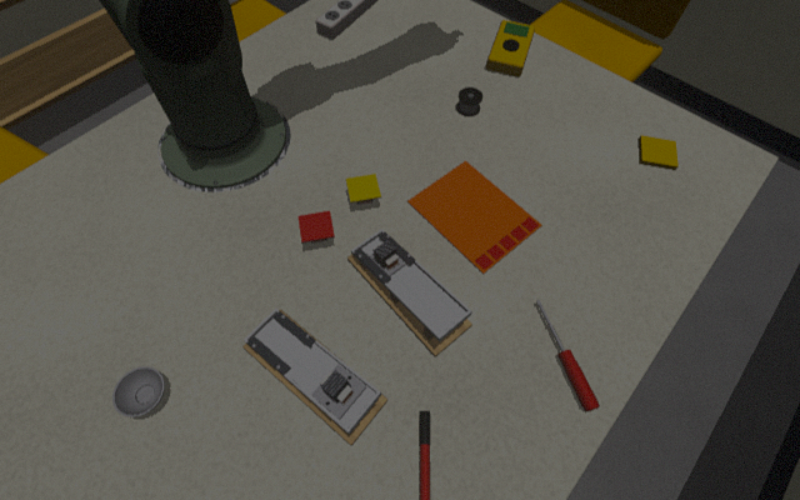

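The top view shows the jammed part at about (320,211) camera px, with its core between the dark lips of the left chute. The waiting part is at (431,171) in the upper half of the right chute. The red one at (330,286) and the yellow one at (269,276) are look-alikes. The mat is at (229,187). Next I'll measure the chute and core and take an enlarged crop.

Run:
```python
from h import *
p,d,m=look("top"); save("crop.png",p[120:260,270:460],4)
V,U=np.mgrid[0:400,0:640]; W=w(m,d,U,V)
for r in masks_of("chute","top")[:3]:
    print("chute",r["p"],np.round(r["rect"]))
    k=r["pixels"]&(d>0)&(W[...,2]>.02)&(W[...,2]<.12)
    if k.sum()<50: continue
    P=W[k]; c,s,a=cv2.minAreaRect((P[:,:2]*1000).astype(np.float32)); print(np.round(c),np.round(s),a)
    fl=k&(p.min(2)>140); Q=W[fl]; A=np.c_[Q[:,:2],np.ones(len(Q))]; g=np.linalg.lstsq(A,Q[:,2],rcond=None)[0]; print(len(Q),g,np.degrees(np.arctan(np.hypot(*g[:2]))),np.degrees(np.arctan2(g[1],g[0])),'res',np.std(A@g-Q[:,2]),'z@c',g@[c[0]/1e3,c[1]/1e3,1])
for r in masks_of("jammed_center","top")[:4]:
    k=r["pixels"]&(d>0); P=W[k]; t=P[P[:,2]>P[:,2].max()-.008]; print("j",np.round(r["rect"]),P[:,2].max(),len(t),t.mean(0),np.round(cv2.minAreaRect((t[:,:2]*1000).astype(np.float32))[0]),cv2.minAreaRect((t[:,:2]*1000).astype(np.float32))[1:])
for r in masks_of("mat","top")[:1]:
    P=W[r["pixels"]]; print("mat",cv2.minAreaRect((P[:,:2]*1000).astype(np.float32)),np.median(P[:,2]))
```

```text
chute 0.67 [325. 188.  64. 120.]
[547.  -6.] [ 74. 238.] 81.91410064697266
277 [ 0.1281828  -0.02952654 -0.02666108] 7.4936371675749305 -12.971651198511832 res 0.0030594693449774633 z@c 0.043602292185005435
j [270. 279.  40.  36.] 0.042875896657727064 850 [0.34106809 0.09305463 0.03844311] [342.  93.] ((62.43473815917969, 59.82685470581055), 54.2631721496582)
j [321. 213.  24.  32.] 0.07736241514127362 168 [0.48455244 0.00293758 0.07223624] [484.   3.] ((32.11330032348633, 25.63027000427246), 81.76885986328125)
j [331. 283.  39.  40.] 0.044310264328021653 797 [ 0.33877463 -0.03358856  0.03883864] [339. -33.] ((61.73276138305664, 59.36884307861328), 54.371700286865234)
mat ((497.2601318359375, 132.35452270507812), (404.19281005859375, 255.54600524902344), 66.09874725341797) 0.004489965831028675
```

View pics/crop.png

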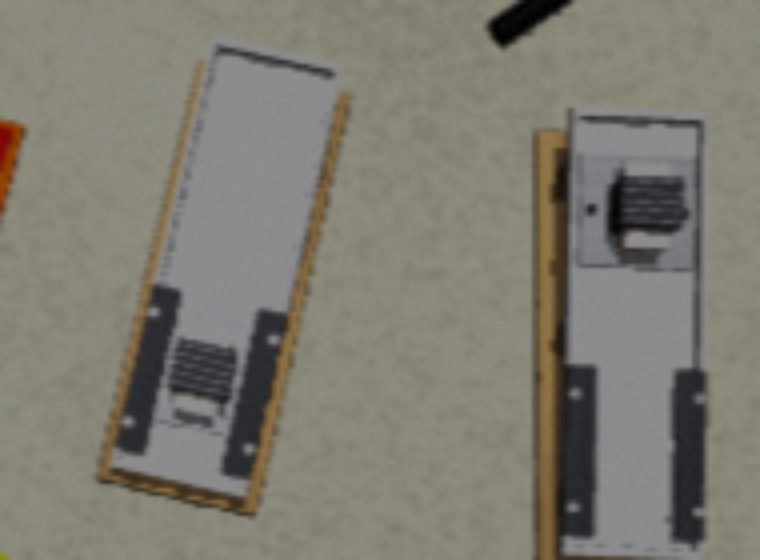

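The crop confirms it. The grey part at crop (203,370), with its core between the two dark lips, is the jammed one. The right chute has its part in the open upper half at (650,200). The core top is at (0.4845, 0.003, 0.072) and the chute yaw is about -8°, so I'll approach to above the core.

Emit:
{"api": "servo_tool", "payload": {
  "steps": [
    {"tx": -23,"ty": -25,"tz": 0,"yaw": -7,"grip": 8.5},
    {"tx": -23,"ty": -25,"tz": 0,"yaw": -7,"grip": 8.5},
    {"tx": -23,"ty": -25,"tz": 0,"yaw": -7,"grip": 8.5},
    {"tx": -23,"ty": -25,"tz": 0,"yaw": -7,"grip": 8.5},
    {"tx": -23,"ty": -25,"tz": 0,"yaw": -7,"grip": 8.5}
  ]
}}

```text
time_s: 1.32
tcp_pos: [0.308, 0.3244, 0.2315]
ee_rot: [0.0, 0.071, 0.997, 0.0]
wrist_force: [2.0, 0.4, 1.1]
grip_width: 0.0853
```

Emit:
{"api": "servo_tool", "payload": {
  "steps": [
    {"tx": -20.5,"ty": -27.3,"tz": 5,"grip": 8.5},
    {"tx": -20.5,"ty": -27.3,"tz": 5,"grip": 8.5},
    {"tx": -20.5,"ty": -27.3,"tz": 5,"grip": 8.5},
    {"tx": -20.5,"ty": -27.3,"tz": 5,"grip": 8.5},
    {"tx": -20.5,"ty": -27.3,"tz": 5,"grip": 8.5}
  ]
}}

```text
invalid input at $.steps[0]: expected keys grip, tx, ty, tz, yaw
```

Emit:
{"api": "servo_tool", "payload": {
  "steps": [
    {"tx": 0,"ty": 0,"tz": 0},
    {"tx": 0,"ty": 0,"tz": 0},
    {"tx": 0,"ty": 0,"tz": 0}
  ]
}}

```text
invalid input at $.steps[0]: expected keys grip, tx, ty, tz, yaw
```

Run:
```python
from h import *
o=get_obs(); print(o["tcp_pos"],o["time_s"])
p,d,m=look("wrist"); save("wr.png",p,1.25)
V,U=np.mgrid[0:400,0:640]; W=w(m,d,U,V)
for r in masks_of("jammed_center","wrist")[:3]:
    k=r["pixels"]&(d>0); P=W[k]; z=np.percentile(P[:,2],98); t=P[P[:,2]>z-.008]; print("j",r["p"],np.round(r["rect"]),z,len(t),t.mean(0),cv2.minAreaRect((t[:,:2]*1000).astype(np.float32)))
p,d,m=look("top"); W=w(m,d,U,V)
h=cv2.cvtColor(p,cv2.COLOR_RGB2HSV); k=((h[...,0]>5)&(h[...,0]<18)&(h[...,1]>200)&(abs(W[...,2]-.004)<.008)).astype(np.uint8)
n,l,s,_=cv2.connectedComponentsWithStats(k); i=1+s[1:,4].argmax(); P=W[l==i]; print("mat",cv2.minAreaRect((P[:,:2]*1000).astype(np.float32)),P[:,2].mean())
```

```text
[0.30798229 0.32436413 0.23154123] 1.325
j 0.92 [115. 237.  71.  70.] 0.03909361774016709 3071 [0.34074787 0.09290426 0.03755624] ((341.9095458984375, 91.77794647216797), (63.02538299560547, 61.98055648803711), 53.73752975463867)
j 0.56 [ 20. 252.  41.  64.] 0.039015200179169374 1645 [ 0.34480026 -0.02024562  0.03750625] ((345.6804504394531, -25.627403259277344), (40.91547775268555, 62.73881149291992), 53.93708801269531)
mat ((533.5609741210938, 215.23165893554688), (168.1562957763672, 218.4614715576172), 82.20967864990234) 0.004453751571385322
```

View pics/wr.png

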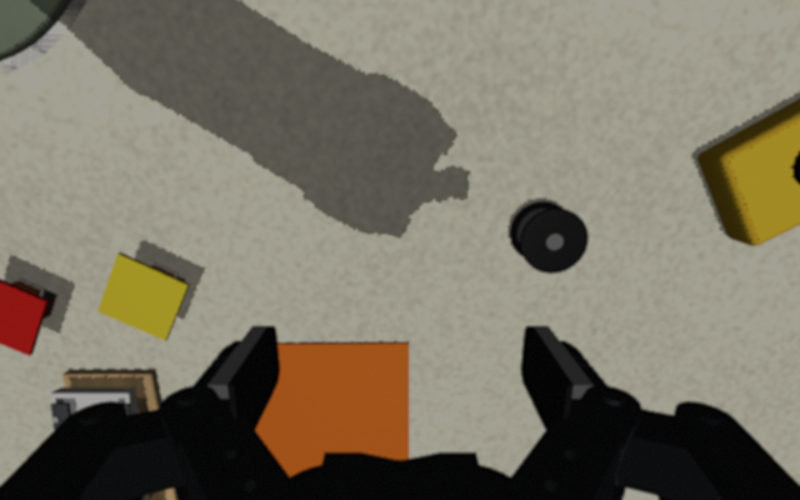

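This wrist picture came from mid-way because the move was refused. It shows the yellow look-alike at (143,297) and the mat at (340,410). I'll resend the move with all the keys.

Emit:
{"api": "servo_tool", "payload": {
  "steps": [
    {"tx": -20.5,"ty": -27.3,"tz": 5,"grip": 8.5,"yaw": 0},
    {"tx": -20.5,"ty": -27.3,"tz": 5,"grip": 8.5,"yaw": 0},
    {"tx": -20.5,"ty": -27.3,"tz": 5,"grip": 8.5,"yaw": 0},
    {"tx": -20.5,"ty": -27.3,"tz": 5,"grip": 8.5,"yaw": 0},
    {"tx": -20.5,"ty": -27.3,"tz": 5,"grip": 8.5,"yaw": 0}
  ]
}}

```text
time_s: 2.1
tcp_pos: [0.4573, 0.0546, 0.1859]
ee_rot: [0.0, 0.07, 0.998, 0.0]
wrist_force: [0.8, 0.5, 0.4]
grip_width: 0.0849
```

Emit:
{"api": "servo_tool", "payload": {
  "steps": [
    {"tx": 0,"ty": 0,"tz": 0,"grip": 8.5,"yaw": 0},
    {"tx": 0,"ty": 0,"tz": 0,"grip": 8.5,"yaw": 0},
    {"tx": 0,"ty": 0,"tz": 0,"grip": 8.5,"yaw": 0}
  ]
}}

```text
time_s: 2.48
tcp_pos: [0.4559, 0.0568, 0.1861]
ee_rot: [0.0, 0.069, 0.998, 0.0]
wrist_force: [-0.3, 0.2, -1.0]
grip_width: 0.0853
```

Emit:
{"api": "servo_tool", "payload": {
  "steps": [
    {"tx": -3.7,"ty": -5.0,"tz": 6,"grip": 8.5,"yaw": 0},
    {"tx": -3.7,"ty": -5.0,"tz": 6,"grip": 8.5,"yaw": 0},
    {"tx": -3.7,"ty": -5.0,"tz": 6,"grip": 8.5,"yaw": 0}
  ]
}}

```text
time_s: 2.85
tcp_pos: [0.4853, 0.0006, 0.1252]
ee_rot: [-0.001, 0.071, 0.997, -0.0]
wrist_force: [-0.3, 0.5, 0.2]
grip_width: 0.0853
```

Run:
```python
from h import *
o=get_obs(); print(o["tcp_pos"],o["time_s"])
p,d,m=look("wrist"); q,e,_=look("scene")
a=cv2.resize(q[150:280,220:420],(800,520)); save("mix.png",a)
V,U=np.mgrid[0:400,0:640]; W=w(m,d,U,V)
k=(abs(W[...,0]-.486)<.04)&(abs(W[...,1]-.003)<.022)&(W[...,2]>.06)&(W[...,2]<.085)
print(k.sum(), W[k].mean(0) if k.any() else 0)
```

```text
[0.48534327 0.00062286 0.12519011] 2.85
2450 [0.48594246 0.0011911  0.06949867]
```

View pics/mix.png

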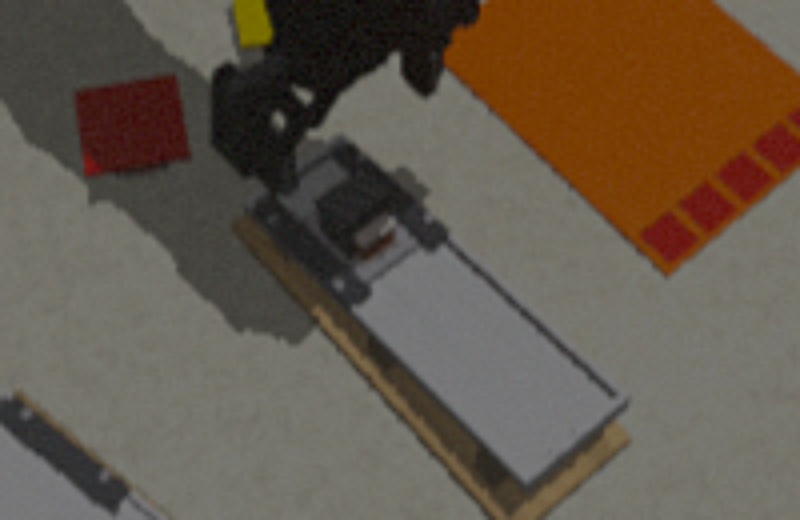

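The scene crop shows the grey core at (355,215) between the lips with the open fingers above it. The wrist depth agrees, with the core top at (0.486, 0.001, 0.07). I'll descend and close.

Emit:
{"api": "servo_tool", "payload": {
  "steps": [
    {"tx": 0,"ty": 0,"tz": 4,"grip": 6.5,"yaw": 0},
    {"tx": 0,"ty": 0,"tz": 7,"grip": 6,"yaw": 0},
    {"tx": 0,"ty": 0,"tz": 7.6,"grip": 5,"yaw": 0},
    {"tx": 0,"ty": 0,"tz": 7.6,"grip": 4.2,"yaw": 0},
    {"tx": 0,"ty": 0,"tz": 7.6,"grip": 4,"yaw": 0}
  ],
  "force": 40
}}

```text
time_s: 3.58
tcp_pos: [0.4864, 0.0008, 0.0513]
ee_rot: [0.001, 0.071, 0.998, 0.0]
wrist_force: [1.0, 0.2, -0.2]
grip_width: 0.0399
```

Emit:
{"api": "servo_tool", "payload": {
  "steps": [
    {"tx": 0,"ty": 0,"tz": 0,"grip": 2.6,"yaw": 0},
    {"tx": 0,"ty": 0,"tz": 0,"grip": 2.6,"yaw": 0},
    {"tx": 0,"ty": 0,"tz": 0,"grip": 2.6,"yaw": 0},
    {"tx": 0,"ty": 0,"tz": 0,"grip": 2.6,"yaw": 0},
    {"tx": 0,"ty": 0,"tz": 0,"grip": 2.6,"yaw": 0}
  ],
  "force": 40
}}

```text
time_s: 4.2
tcp_pos: [0.4864, 0.0007, 0.0512]
ee_rot: [0.001, 0.071, 0.997, 0.0]
wrist_force: [-2.8, 1.4, 13.6]
grip_width: 0.031
```

Emit:
{"api": "servo_tool", "payload": {
  "steps": [
    {"tx": -1,"ty": 0,"tz": -0.15,"grip": 2.6,"yaw": 0},
    {"tx": -2,"ty": 0,"tz": -0.3,"grip": 2.6,"yaw": 0},
    {"tx": -3,"ty": 0,"tz": -0.43,"grip": 2.6,"yaw": 0},
    {"tx": -4,"ty": 0,"tz": -0.57,"grip": 2.6,"yaw": 0},
    {"tx": -4,"ty": 0,"tz": -0.57,"grip": 2.6,"yaw": 0}
  ]
}}

```text
time_s: 4.82
tcp_pos: [0.5254, -0.0052, 0.0568]
ee_rot: [-0.0, 0.071, 0.997, 0.0]
wrist_force: [-5.9, 0.7, 13.4]
grip_width: 0.0312
```

Emit:
{"api": "servo_tool", "payload": {
  "steps": [
    {"tx": -1.2,"ty": 0,"tz": -0.17,"grip": 2.6,"yaw": 0},
    {"tx": -2.5,"ty": 0,"tz": -0.35,"grip": 2.6,"yaw": 0},
    {"tx": -3.8,"ty": 0,"tz": -0.53,"grip": 2.6,"yaw": 0},
    {"tx": -5,"ty": 0,"tz": -0.7,"grip": 2.6,"yaw": 0},
    {"tx": -5,"ty": 0,"tz": -0.7,"grip": 2.6,"yaw": 0}
  ]
}}

```text
time_s: 5.45
tcp_pos: [0.5758, -0.0123, 0.064]
ee_rot: [0.001, 0.071, 0.997, 0.0]
wrist_force: [0.7, 0.4, 8.0]
grip_width: 0.0309
```

Run:
```python
from h import *
q,e,m=look("scene"); save("s2.png",cv2.resize(q[150:280,220:420],(800,520)))
print(get_obs()["time_s"])
```

```text
5.5
```

View pics/s2.png

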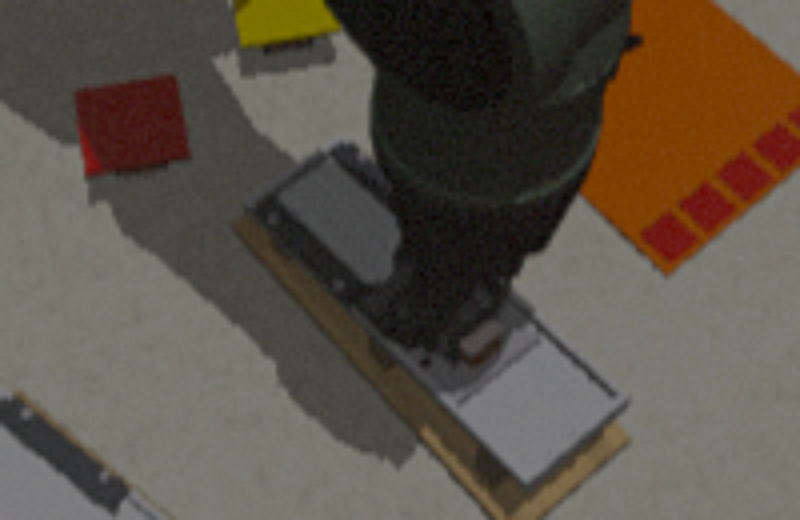

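The plate's front edge is at crop (495,370), about 80 mm past the lip end, so the centre is at about +32 mm and clear of the lips. I'll lift.

Emit:
{"api": "servo_tool", "payload": {
  "steps": [
    {"tx": 0,"ty": 0,"tz": 0,"grip": 2.4,"yaw": 0},
    {"tx": 0,"ty": 0,"tz": -1,"grip": 2.4,"yaw": 0},
    {"tx": 0,"ty": 0,"tz": -2.5,"grip": 2.4,"yaw": 0},
    {"tx": 0,"ty": 0,"tz": -5,"grip": 2.4,"yaw": 0},
    {"tx": 0,"ty": 0,"tz": -7,"grip": 2.4,"yaw": 0}
  ],
  "force": 60
}}

```text
time_s: 6.12
tcp_pos: [0.575, -0.0123, 0.1347]
ee_rot: [0.001, 0.071, 0.997, 0.0]
wrist_force: [-0.4, 0.5, -1.8]
grip_width: 0.0309
```

Emit:
{"api": "servo_tool", "payload": {
  "steps": [
    {"tx": 1.5,"ty": 4.4,"tz": 0,"grip": 2.4,"yaw": 0},
    {"tx": 3,"ty": 9,"tz": 0,"grip": 2.4,"yaw": 0},
    {"tx": 4.5,"ty": 13.5,"tz": 0,"grip": 2.4,"yaw": 0},
    {"tx": 6,"ty": 18,"tz": 0,"grip": 2.4,"yaw": 0},
    {"tx": 7.2,"ty": 22,"tz": 0,"grip": 2.4,"yaw": 0}
  ]
}}

```text
time_s: 6.75
tcp_pos: [0.5342, 0.2176, 0.1339]
ee_rot: [0.0, 0.07, 0.998, 0.0]
wrist_force: [1.2, -0.3, -0.5]
grip_width: 0.0306
```

Run:
```python
from h import *
o=get_obs();print(o["tcp_pos"],o["wrist_force"],o["grip_width"],o["time_s"])
q,e,m=look("scene"); save("s3.png",cv2.resize(q[70:270,250:550],(750,500)))
```

```text
[0.53418252 0.21757962 0.13393877] [ 1.24971127 -0.30235768 -0.54971908] 0.03057398714340685 6.75
```

View pics/s3.png

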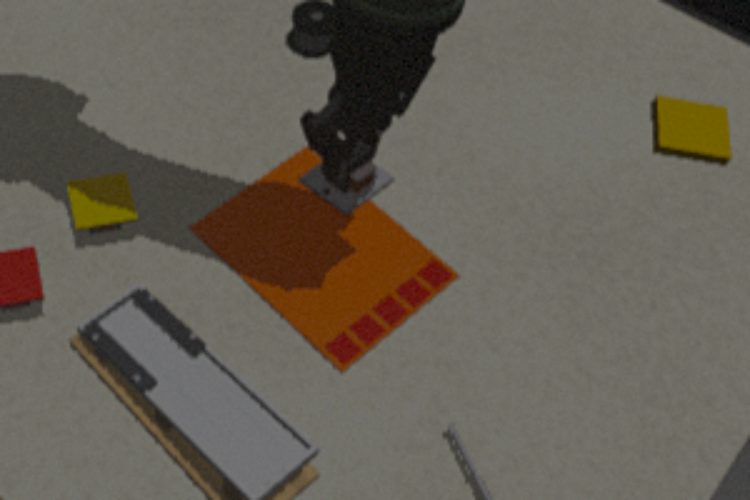

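The transformer hangs in the gripper over the mat, at crop (345,190). I'll lower it.

Emit:
{"api": "servo_tool", "payload": {
  "steps": [
    {"tx": 0,"ty": 0,"tz": 4,"grip": 2.4,"yaw": 0},
    {"tx": 0,"ty": 0,"tz": 7.5,"grip": 2.4,"yaw": 0},
    {"tx": 0,"ty": 0,"tz": 9.5,"grip": 2.4,"yaw": 0},
    {"tx": 0,"ty": 0,"tz": 10.2,"grip": 2.4,"yaw": 0},
    {"tx": 0,"ty": 0,"tz": 10.2,"grip": 2.4,"yaw": 0}
  ]
}}

```text
time_s: 7.42
tcp_pos: [0.5349, 0.2157, 0.0314]
ee_rot: [0.0, 0.071, 0.997, 0.0]
wrist_force: [0.1, 0.1, -1.3]
grip_width: 0.0307
```

Emit:
{"api": "servo_tool", "payload": {
  "steps": [
    {"tx": 0,"ty": 0,"tz": 0.15,"grip": 2.4,"yaw": 0},
    {"tx": 0,"ty": 0,"tz": 0.3,"grip": 2.4,"yaw": 0},
    {"tx": 0,"ty": 0,"tz": 0.45,"grip": 2.4,"yaw": 0},
    {"tx": 0,"ty": 0,"tz": 0.6,"grip": 2.4,"yaw": 0}
  ],
  "force": 30
}}

```text
time_s: 7.92
tcp_pos: [0.5352, 0.2157, 0.0252]
ee_rot: [0.001, 0.071, 0.997, 0.0]
wrist_force: [-2.0, -2.4, 22.8]
grip_width: 0.0306
```

Emit:
{"api": "servo_tool", "payload": {
  "steps": [
    {"tx": 0,"ty": 0,"tz": 0,"grip": 2.4,"yaw": 0},
    {"tx": 0,"ty": 0,"tz": 0.05,"grip": 2.4,"yaw": 0},
    {"tx": 0,"ty": 0,"tz": 0.1,"grip": 2.4,"yaw": 0}
  ],
  "force": 20
}}

```text
time_s: 8.3
tcp_pos: [0.5356, 0.2157, 0.0249]
ee_rot: [0.001, 0.071, 0.997, 0.0]
wrist_force: [0.1, -1.8, 21.5]
grip_width: 0.0311
```

Emit:
{"api": "servo_tool", "payload": {
  "steps": [
    {"tx": 0,"ty": 0,"tz": 0,"grip": 3.4,"yaw": 0},
    {"tx": 0,"ty": 0,"tz": 0,"grip": 4.5,"yaw": 0},
    {"tx": 0,"ty": 0,"tz": 0,"grip": 6,"yaw": 0},
    {"tx": 0,"ty": 0,"tz": 0,"grip": 7,"yaw": 0},
    {"tx": 0,"ty": 0,"tz": 0,"grip": 7,"yaw": 0}
  ]
}}

```text
time_s: 8.93
tcp_pos: [0.5346, 0.2157, 0.0236]
ee_rot: [-0.0, 0.071, 0.997, -0.0]
wrist_force: [0.1, 0.6, 0.4]
grip_width: 0.07
```

Emit:
{"api": "servo_tool", "payload": {
  "steps": [
    {"tx": 0,"ty": 0,"tz": -3,"grip": 7,"yaw": 0},
    {"tx": 0,"ty": 0,"tz": -8,"grip": 7,"yaw": 0},
    {"tx": 0,"ty": 0,"tz": -14,"grip": 7,"yaw": 0},
    {"tx": 6,"ty": 6,"tz": -18,"grip": 7,"yaw": 0},
    {"tx": 6,"ty": 12,"tz": -18,"grip": 7,"yaw": 0}
  ]
}}

```text
time_s: 9.55
tcp_pos: [0.4938, 0.3228, 0.2028]
ee_rot: [0.001, 0.072, 0.997, 0.001]
wrist_force: [1.0, 0.7, -0.2]
grip_width: 0.0697
```

Run:
```python
from h import *
o=get_obs();print(o["tcp_pos"],o["wrist_force"],o["grip_width"],o["time_s"])
p,d,m=look("top"); V,U=np.mgrid[0:400,0:640]; W=w(m,d,U,V)
k=(abs(W[...,0]-.535)<.06)&(abs(W[...,1]-.216)<.06)&(W[...,2]>.034)&(W[...,2]<.06); t=W[k]
A=np.c_[t[:,:2],np.ones(len(t))];g=np.linalg.lstsq(A,t[:,2],rcond=None)[0]
print(len(t),t.mean(0),g[:2])
q,e,m=look("scene"); save("s4.png",np.hstack([cv2.resize(q[110:230,290:450],(400,300)),cv2.resize(p[130:260,150:470],(400,300))]))
```

```text
[0.49384156 0.32281979 0.20284333] [ 0.98615116  0.70295271 -0.16196247] 0.06968954179015129 9.55
186 [0.53494476 0.2149284  0.04219259] [0.05479442 0.03299734]
```

View pics/s4.png

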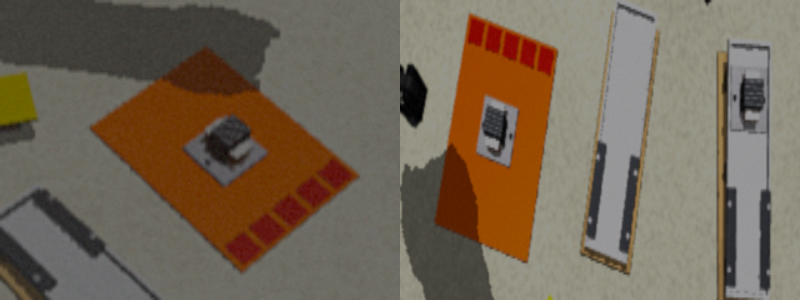

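The left half shows the transformer upright on the mat at (228,140). The right half shows it mid-mat at (497,130), the first chute empty, and the waiting part still in place at (752,95). The top height of 42 mm matches 4 + 38 mm.

```bash
python3 -c "
from rig import *
print(finish_job())"
```

```text
the job is handed in; nothing more can be done
None
```

The freed transformer is standing upright near the middle of the orange mat, and the job was handed in at about 9.7 s of the 61 s allowed. The hand-in gives no verdict, so this rests on my own checks.

**What I did:** I gripped the jammed transformer by its core above the lips and slid it about 90 mm up the slope. That put its centre roughly 32 mm past the chute's middle, read from the scene picture. I then lifted it out, carried it to the mat and lowered it, with the wrist force at about 23 N at most in the readings, against the 60 N limit. I opened the fingers and backed the arm away.

**Last checks:**
- **Position:** the core top measured (0.535, 0.215, 0.042) m. That is within about 2 mm of the measured mat centre, and the height matches 4 mm of mat plus 38 mm of part.
- **Tilt:** a plane fitted to the core top gave about 3–4°, which is within depth noise and under the 10° limit.
- **Waiting transformer:** it looks unmoved in the last picture, but I did not measure it.
- **Arm:** it stands clear, with a wrist force of about 1 N.

**What went wrong:** one pair of moves was refused because keys were missing from the rows. I resent them, and nothing was affected. No check failed.

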